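# Close up the slicing board and tighten its wing nut

### The arm

A 6-joint arm with a two-finger parallel gripper is mounted at the origin on a cart in front of the work surface, level with it; the furniture and walls round the work are solid. World frame = base frame: x ahead of the robot, y to its left, z up, the work surface at z = 0. Lengths are in m, angles in degrees, forces in N, time in s.
With the tool pointing down it reaches from about 0.275 to 0.825 m from the base axis. Payload 4.9 kg.
Tool frame: the origin (TCP) lies between the finger pads; the fingertips stand finger_overhang ahead of it and the grasp point (between the pads) lies 6 mm ahead of it (finger_overhang is the distance from the TCP to the fingertips, in m); z points along the fingers, y is the line along which they close (so a half turn about z gives the same grasp; the last joint's range is limited). The gripper opens to 85 mm and grips with 20 to 120 N. Pads are 22 mm wide; open, the fingers measure 114 mm over their backs; the gripper's body (76 mm by 85 mm) begins 54 mm behind the grasp point. The pads swing forward as they close: fully open they stand 13 mm farther back than shut.
Start: joints at [62.269, 18.69, -11.035, 60.275, 0, 82.311], TCP at [0.188, 0.517, 0.236] pointing down, gripper open.
Joint ranges: [-152.03, 152.03], [-55.5, 102.48], [-74.3, 77.21], [-110.64, 120.58], [-84.22, 78.4], [-180, 180]. Speed limits (degrees/s): [147.25, 147.25, 180, 180, 180, 180].

### API

Orientations are given as a 3x3 rotation matrix whose columns are the frame's x, y, z axes.
In Python, from bench import * gives the robot as it stands.
- The arm moves only by the tool jog_arm, never from a script. Its argument "series" is a list of rows, each an object with "fingers": the closure, from 0 (fully open) to 1 (shut); "xyz": the shift along the tool's x, y, z in mm, a list of three; "rot": the turn, a rotation vector about the tool's x, y, z in degrees, a list of three. A call has 1 to 5 rows; each row shifts and turns the commanded pose from where the row before left it, along the tool's axes as they then stand; what a row does not reach is not made up. A row lasts 1/8 s, in which the tool goes at most 62.5 mm and 10.7 degrees, less where a joint would pass 70% of its speed; a pose out of reach is approached as far as the arm can. A call with a gripper value outside its range is refused whole. The fingers move at their own pace and stop on an object; "grip_force" is the grip in N (left out, the last holds). Time passes only in rows, so rows that do not move let the fingers close. It gives the time, the measured TCP pose, the force, the opening and the grip force at its end, in the units of the state.
- observe(): the state, without advancing time (a new reading comes with each control period).
- grab_frame(name): name is "scene" or "top"; returns the picture (384x512x3 uint8, blue, green, red); there is no depth.
- camera_model(name): a dict with "fov_y" (degrees; the focal length in pixels is half the picture's height over the tangent of half this angle, whatever the lens; pixels are square), "cx", "cy" (the principal point, pixels), "k1" (the pictures are not rectified: a ray, as slopes to the right and down, at radius r is drawn at 1 + k1 r^2 times it, then the intrinsics apply), "pose" (4x4, takes a point from camera to world coordinates). Camera axes: x right, y down, z forward; pixel columns grow to the right and rows downward; lengths in m; the calibration is good to about 2 mm. A picture is of the moment at which its call begins. camera_model takes no time and is no camera call.
- hand_in(): hands the job in; it is judged then, once.
Trained networks look in the newest picture that a camera, given by its name, has taken for a name from the list of things; names that differ only in an ending like _2 or _b are one class to them, and where a whole thing is asked for, a point or a joint stands for the part that bears it (a point fixed in the world has none). Each returns a list of dicts, best first, with "conf" (0 to 1); they miss things now and then, are a little off and sometimes report something else, mostly with a low value. They report only what shows in the picture. A call takes as long as a camera call.
- search_frame(camera, name): "rect" ([left, top, width, height] as shares, 0 to 1, of the picture: columns of its width, rows of its height, round what is visible of it).
The state is a dict: "clock": time; "joint_pos": joint angles; "qd": joint speeds; "joint_efforts": joint torques, N m; "tcp_pos": TCP position; "ee_rot": TCP orientation; "contact_force": force on the tool from outside, world axes, zero at the start; "moment": the same for the moment, N m; "finger_gap": opening from 0.0 (shut) to 1.0 (fully open); "grip_force": force on a finger pad.
Only numpy, scipy, OpenCV 4.12 (cv2) and the standard library are available. Lean on these libraries where they do the work, as an engineer would, in place of code of your own. Each camera call takes 0.05 s, during which the arm holds its last target. There are 200 camera calls.

### The job

Close up the slicing board: push its sliding stop fully home against the fixed end block, then turn the loose wing nut clockwise (seen from above) until it is tight, stroking its wings round with the fingertips, stroke after stroke. Only push, never pinch the stop or the nut, and leave the things standing around where they are. At the end the stop must still be home and the nut tight.

Things in the scene. Friction and masses are not known exactly. Their poses are not given: they have to be found in the camera images.
- board: Pale wooden slicing board fixed on the worktop, 220 (x) x 140 (y) x 18 mm; origin at the centre of its underside. At its +x end a fixed end block stands across it, 20 x 130 mm, top 55.5 mm above the worktop, inner face at x = +88 mm. A metal foot plate (top 22 mm above the worktop), part of the sliding stop and carrying the wing nut, slides along y = 0. The board may be touched.
- stop (a joint): Sliding stop: distance (m) still to go until its bar touches the end block; 0 = fully home (hard stop), at most 0.07, starts at 0.025 to 0.06. It goes home along the board's +x, needs about 8 N to slide and stays where it is left. A tight nut does not lock it here: it still slides if pushed that hard.
- stop_back: Back half (away from the end block) of the stop's bar of darker wood. The whole bar is 14 (x) x 130 (y) mm, top 55.5 mm above the worktop. Origin on the wing nut's axis at the board's top (18 mm above the worktop), moving with the stop; axes parallel to the board's. The bar's back face, the one to push, lies at x = +38 mm from this origin.
- stop_front: The front half of the same bar (x = +45 to +52 mm), facing the end block. Same origin and axes as stop_back.
- wing_nut (a joint): Angle (rad) the nut must still turn clockwise, seen from above, until tight against a hard stop; 0 = tight, starts at 3.6 to 6.6; clockwise lowers it. It neither rises nor sinks, has about 0.04 N m of friction and stays where it is left. It travels with the stop. When tight its wings point 115 degrees anticlockwise (from above) of the board's +x, and opposite.
- wing_lead: Steel wing nut's wings: the half of their thickness with the faces pushed to turn it clockwise. Two upright rounded wings along this body's +x and -x, 8 to 34 mm from the axis, 6 mm thick in all, 27 to 48 mm above the worktop. Origin on the nut's axis 18 mm above the worktop; turns with the nut. For clockwise push the +x wing on its +y face or the -x wing on its -y face.
- wing_trail: The other half of the thickness of the same wings (their opposite faces). Same origin and axes as wing_lead. The hub between the wings is a cone of 11.5 mm radius, up to 36 mm above the worktop, with a stud end of 4 mm radius up to 43 mm.
- post (a point): Centre, at worktop height, of a fixed oak post, about 125 x 95 mm, that rises past the worktop to the ceiling between the hob and the board. The board lies to its right; an arm that starts to its left must draw in to pass in front of it. A wall cabinet hangs 0.44 m above the back of the worktop.
- potato_1: Small loose potato, 45 x 49 x 34 mm, beyond the end-block end of the board; origin under it. Leave alone.
- cork: Wine cork standing on end, 23 mm wide, 38 mm high, behind the board's back edge (board -y side); origin under it. Leave alone.
- shaker: Grey salt shaker, 44 mm wide, 90 mm high, loose near the board; origin under it. Leave alone.
- thyme_jar: Spice jar with a black cap, 40 mm wide, 105 mm high, loose near the board; origin under it. Leave alone.
- red_jar: Jam jar with a green lid, 64 mm wide, 99 mm high, loose near the board; origin under it. Leave alone.

How it is judged (in metres and radians):
On the way, in this order (a step that is already met when the one before it is completed fails the run):
1. the stop is pushed home: within 3 mm of the end block (value of joint stop below 0.003 m), for 0.2 s.
2. the wing nut is tight: within 0.2 rad of its hard stop (value of joint wing_nut below 0.2 rad), for 0.2 s.
At the end, for the whole second after the job is handed in: The stop is within 3 mm of the end block, the wing nut is within 0.2 rad of tight and at rest (value of joint stop below 0.003 m and value of joint wing_nut below 0.2 rad and velocity of joint wing_nut between -0.1 and 0.1 rad/s); the robot touches nothing.
It fails at once if the wing nut is pinched: the fingers press more than 5 N on the pushed faces and on the opposite faces of its wings at once (contact force between the fingers and wing_lead above 5 N and contact force between the fingers and wing_trail above 5 N).
It fails at once if the stop's bar is pinched: the fingers press more than 5 N on its back half and on its front half at once (contact force between the fingers and stop_back above 5 N and contact force between the fingers and stop_front above 5 N).
It fails at once if one of the things standing around (potato, cork, shaker, two jars) is moved by more than 20 mm (distance of any of potato_1, cork, shaker, thyme_jar, red_jar from where it was at the start of the episode above 0.02 m).
It fails at once if the cork, the shaker or a jar is tipped over (angle between any of cork, shaker, thyme_jar, red_jar's own z axis and vertical above 0.3 rad).
It also fails if it takes over 67 s, if anything falls off the work surface, if the arm or the gripper's body presses on something with over 40 N, if the wrist force passes 120 N, or if a joint passes its speed limit or range.

## Working session

There is one attempt and no reset: what is moved stays moved. The work goes in short steps, Python scripts to look and compute and a tool call to move; the robot and the scene stay as the last step left them, time stands still between calls to the robot, and variables do not carry over. Pictures are saved under pics/ and viewed, at most 10 in all, crops included, and the job is handed in when it is done.

Besides the shell and the picture viewer there is one more tool, called after "Call:" by a JSON object that holds its "method" and its "body", one argument or row to a line. jog_arm: Moves the arm, as the interface text tells. Its arguments: {"type":"object","properties":{"series":{"type":"array"},"grip_force":{"type":"number"}},"required":["series"]}

```bash
mkdir -p pics
cat > h.py <<'E'
from bench import *
import numpy as np, cv2
def ray(n,u,v):
    m=camera_model(n); f=192/np.tan(np.radians(m["fov_y"]/2))
    K=np.array([[f,0,m["cx"]],[0,f,m["cy"]],[0,0,1.]])
    p=cv2.undistortPoints(np.array([[[u,v]]],float),K,np.array([m["k1"],0,0,0,0.]))[0,0]
    T=np.array(m["pose"]); return T[:3,3],T[:3,:3]@np.array([p[0],p[1],1])
def atz(n,u,v,z):
    o,d=ray(n,u,v); return o+d*(z-o[2])/d[2]
def proj(n,P):
    m=camera_model(n); f=192/np.tan(np.radians(m["fov_y"]/2))
    K=np.array([[f,0,m["cx"]],[0,f,m["cy"]],[0,0,1.]])
    T=np.linalg.inv(np.array(m["pose"]))
    return cv2.projectPoints(np.array(P,float).reshape(-1,1,3),cv2.Rodrigues(T[:3,:3])[0],T[:3,3],K,np.array([m["k1"],0,0,0,0.]))[0][:,0]
E
cat > a.py <<'E'
from h import *
s=observe(); print({k:np.round(v,3).tolist() for k,v in s.items()})
import bench; print(getattr(bench,'finger_overhang',None),[x for x in dir(bench) if x[0]!='_'])
for c in("scene","top"):
    im=grab_frame(c); cv2.imwrite(f"pics/{c}0.png",cv2.resize(im,(800,600)))
    m=camera_model(c); print(c,m["fov_y"],m["k1"],np.round(m["pose"],3).tolist())
    for n in("board","stop_back","wing_lead","cork","shaker","thyme_jar","red_jar","potato_1"):
        r=search_frame(c,n)
        for q in r[:2]: print(n,round(q["conf"],2),np.round(np.array(q["rect"])*[512,384,512,384],1))
E
python3 a.py
```

```text
{'clock': 0.0, 'joint_pos': [62.269, 18.733, -11.094, 60.276, 0.002, 82.314], 'qd': [-0.072, 0.098, -0.054, -0.01, 0.076, 0.054], 'joint_efforts': [0.0, -44.34, 26.244, 0.015, -0.0, -0.0], 'tcp_pos': [0.188, 0.516, 0.235], 'ee_rot': [[-0.939, 0.343, -0.001], [0.343, 0.939, -0.002], [0.0, -0.002, -1.0]], 'contact_force': [0.16, -0.174, -0.74], 'moment': [-0.055, 0.052, 0.011], 'grip_force': 0.0, 'finger_gap': 1.002}
0.025 ['Unreachable', 'camera_model', 'finger_overhang', 'grab_frame', 'hand_in', 'observe', 'search_frame']
scene 46.573812701295694 -0.05412304920395762 [[0.782, -0.316, 0.537, -0.032], [-0.623, -0.408, 0.667, -0.793], [0.008, -0.856, -0.516, 0.561], [0.0, 0.0, 0.0, 1.0]]
board 0.63 [225.3 163.6  83.1  81.4]
stop_back 0.93 [242.2 179.5  56.6  19.3]
stop_back 0.73 [225.8 165.   81.5  80.6]
wing_lead 0.58 [260.3 204.5   4.4   2.6]
cork 0.64 [258.6 225.6  22.   46.2]
cork 0.59 [311.  198.9   9.1  21.7]
shaker 0.81 [257.3 225.2  24.7  46.7]
shaker 0.6 [244.1 178.3  55.6  38.2]
thyme_jar 0.76 [322.7 189.   15.3  53.1]
red_jar 0.59 [330.8 163.7  27.7  52.7]
potato_1 0.46 [227.1 162.7  80.2  82.9]
top 50.31326665211469 -0.12806522804028622 [[-0.015, -0.987, 0.161, 0.363], [-1.0, 0.015, 0.002, -0.133], [-0.004, -0.161, -0.987, 0.903], [0.0, 0.0, 0.0, 1.0]]
board 0.61 [212.5 131.3 106.  114.9]
stop_back 0.85 [230.4 157.   48.1  39.2]
wing_lead 0.45 [259.9 179.6  17.4  20.5]
cork 0.56 [290.7 105.3  35.7  38.1]
cork 0.41 [295.5 151.5   8.8  12.7]
shaker 0.7 [323.8 231.6  23.3  18.7]
shaker 0.6 [222.1 122.4  17.4  16.8]
thyme_jar 0.63 [322.6 150.3  26.6  31.9]
red_jar 0.95 [290.4 105.2  35.6  38.8]
potato_1 0.88 [221.4 122.8  20.   15.1]
```

View pics/scene0.png

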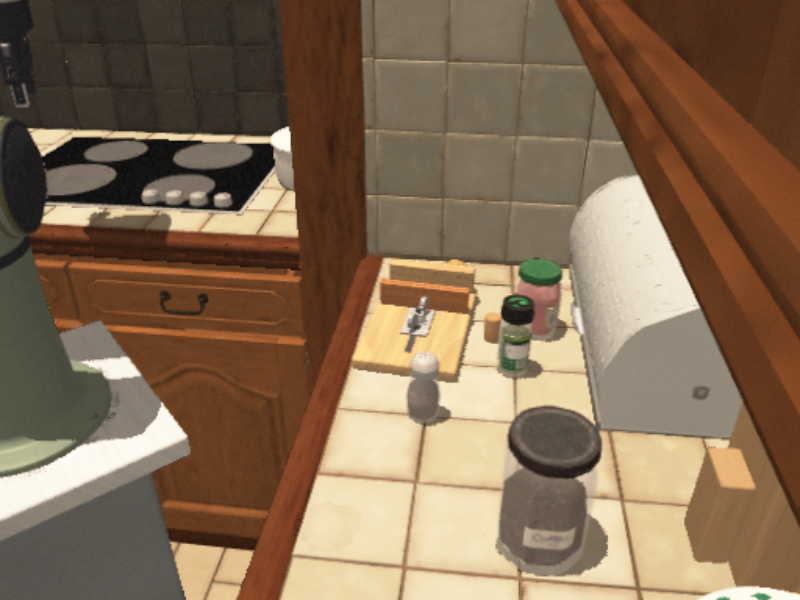

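```bash
cat > b.py <<'E'
from h import *
im=grab_frame("top"); cv2.imwrite("pics/topcrop.png",cv2.resize(im[95:265,195:365],(595,595),interpolation=cv2.INTER_CUBIC))
E
python3 b.py
```

```text
(no output)
```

View pics/topcrop.png

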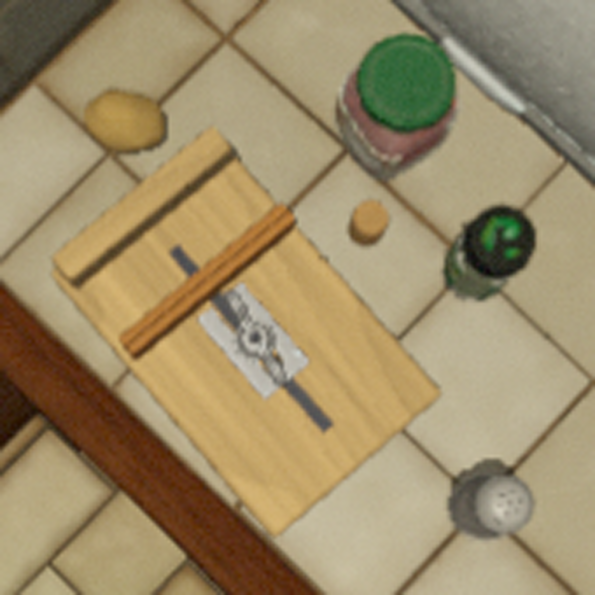

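The scene picture shows the board beyond the post. The top crop shows the end block at upper left (75,285)–(240,155), the bar at (122,345)–(297,215), the nut hub at about (256,338), and its wings running about (235,298)–(280,378). The jars and cork stand on the right.

```bash
cat > c.py <<'E'
from h import *
from scipy.optimize import least_squares
cr=lambda p:np.array(p)/3.5+[195,95]-0.36
pts=[((-110,-70,18),(438,392)),((-110,70,18),(278,535)),((88,-65,55.5),(240,155)),((88,65,55.5),(75,283)),((108,-65,55.5),(215,128)),((108,65,55.5),(55,265))]
L=np.array([p[0] for p in pts])/1000.; U=np.array([cr(p[1]) for p in pts])
def B(q,P):
    c,s=np.cos(q[2]),np.sin(q[2]); P=np.atleast_2d(P); return np.c_[q[0]+c*P[:,0]-s*P[:,1],q[1]+s*P[:,0]+c*P[:,1],P[:,2]]
o=atz("top",*cr((250,330)),.02)
r=least_squares(lambda q:(proj("top",B(q,L))-U).ravel(),[o[0],o[1],.7]);q=r.x
print("board",np.round(q,4),np.degrees(q[2]),"res",np.round(r.fun,2))
inv=lambda w:(np.array([[np.cos(q[2]),np.sin(q[2])],[-np.sin(q[2]),np.cos(q[2])]])@(w[:2]-q[:2]))*1000
for n,p,z in[("bar back top -y",(297,217),.0555),("bar back top +y",(137,355),.0555),("hub",(256,338),.043),("wing1",(234,296),.045),("wing2",(280,378),.045),("bar front-y",(277,207),.0555),("bar front+y",(122,343),.0555)]:
    w=atz("top",*cr(p),z); print(n,np.round(w,4),inv(w).round(1))
for n,p in[("cork",(368,235)),("thyme",(472,285)),("shaker",(480,515)),("red",(380,150)),("potato",(125,140))]:
    w=atz("top",*cr(p),.0); print(n,np.round(w,3),inv(w).round(0))
np.save("board.npy",q)
E
python3 c.py
```

```text
board [ 0.502  -0.1554  0.6914] 39.61470608237905 res [ 2.83  0.89  0.07  2.16 -1.15 -1.59 -0.68  0.45 -0.05 -0.67 -0.95 -1.44]
bar back top -y [ 0.5681 -0.1857  0.0555] [ 31.6 -65.5]
bar back top +y [ 0.4848 -0.0878  0.0555] [29.8 63. ]
hub [ 0.4959 -0.1596  0.043 ] [-7.4  0.6]
wing1 [ 0.5217 -0.1467  0.045 ] [20.8 -5.9]
wing2 [ 0.4709 -0.1736  0.045 ] [-35.5   5.8]
bar front-y [ 0.5745 -0.1737  0.0555] [ 44.2 -60.3]
bar front+y [ 0.4922 -0.0789  0.0555] [41.2 65.2]
cork [ 0.569 -0.235  0.   ] [   1. -104.]
thyme [ 0.535 -0.301  0.   ] [ -67. -133.]
shaker [ 0.388 -0.3    0.   ] [-180.  -38.]
red [ 0.626 -0.245  0.   ] [  38. -148.]
potato [ 0.635 -0.078  0.   ] [152. -25.]
```

```bash
cat > d.py <<'E'
from h import *
cv2.imwrite("pics/topfull.png",cv2.resize(grab_frame("top"),(800,600)))
q=np.load("board.npy")
for x,y in[(20,0),(63,0),(36,0),(33,0)]:
    c,s=np.cos(q[2]),np.sin(q[2]);print(x,y,np.round([q[0]+c*x-s*y,q[1]+s*x+c*y],4))
for p in((300,250),(368,258),(368,250),(305,350)): print(p,atz("scene",p[0]*.64,p[1]*.64,0).round(3))
E
python3 d.py
```

```text
20 0 [15.909 12.597]
63 0 [49.034  40.0148]
36 0 [28.2346 22.799 ]
33 0 [25.9235 20.8861]
(300, 250) [0.498 0.163 0.   ]
(368, 258) [0.574 0.067 0.   ]
(368, 250) [0.592 0.091 0.   ]
(305, 350) [ 0.349 -0.098  0.   ]
```

View pics/topfull.png

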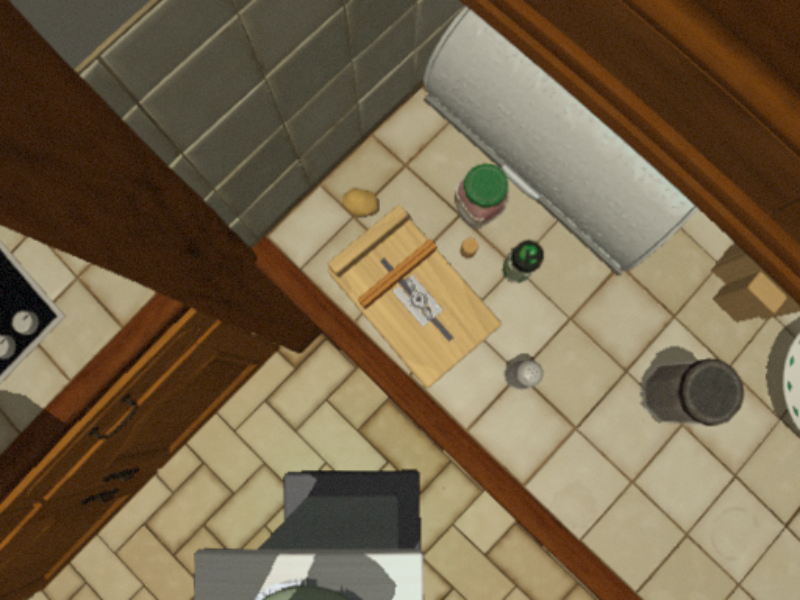

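The top view shows the post corner at about (320,330), which is x≈0.45, y≈-0.02. I draw in to about 0.30 m radius to pass it.

Call:
{"method": "jog_arm", "body": {
  "series": [
    {"fingers": 0, "xyz": [-10, -49, 0], "rot": [0, 0, 0]},
    {"fingers": 0, "xyz": [-10, -49, 0], "rot": [0, 0, 0]},
    {"fingers": 0, "xyz": [-10, -49, 0], "rot": [0, 0, 0]},
    {"fingers": 0, "xyz": [-10, -49, 0], "rot": [0, 0, 0]},
    {"fingers": 0, "xyz": [-10, -49, 0], "rot": [0, 0, 0]}
  ]
}}

```text
clock: 1.62
tcp_pos: [0.1511, 0.268, 0.236]
ee_rot: [[-0.94, 0.342, 0.001], [0.342, 0.94, 0.0], [-0.001, 0.0, -1.0]]
contact_force: [0.7, 0.2, 0.6]
finger_gap: 0.997
grip_force: 0.0
```

Call:
{"method": "jog_arm", "body": {
  "series": [
    {"fingers": 0, "xyz": [-43, -24, 0], "rot": [0, 0, 0]},
    {"fingers": 0, "xyz": [-43, -24, 0], "rot": [0, 0, 0]},
    {"fingers": 0, "xyz": [-43, -24, 0], "rot": [0, 0, 0]},
    {"fingers": 0, "xyz": [-43, -24, 0], "rot": [0, 0, 0]},
    {"fingers": 0, "xyz": [0, 0, 0], "rot": [0, 0, 0]}
  ]
}}

```text
clock: 2.25
tcp_pos: [0.2824, 0.1181, 0.2364]
ee_rot: [[-0.937, 0.35, 0.002], [0.35, 0.937, -0.0], [-0.002, 0.0, -1.0]]
contact_force: [-0.4, 0.8, 0.3]
finger_gap: 1.001
grip_force: 0.0
```

Call:
{"method": "jog_arm", "body": {
  "series": [
    {"fingers": 0, "xyz": [-22, -37, 0], "rot": [0, 0, 0]},
    {"fingers": 0, "xyz": [-22, -37, 0], "rot": [0, 0, 0]},
    {"fingers": 0, "xyz": [-22, -37, 0], "rot": [0, 0, 0]},
    {"fingers": 0, "xyz": [-22, -37, 0], "rot": [0, 0, 0]},
    {"fingers": 0, "xyz": [-28, -48, 0], "rot": [0, 0, 0]}
  ]
}}

```text
clock: 2.88
tcp_pos: [0.322, -0.1037, 0.2362]
ee_rot: [[-0.94, 0.34, 0.001], [0.34, 0.94, 0.0], [-0.001, 0.001, -1.0]]
contact_force: [0.6, -0.2, -0.0]
finger_gap: 0.997
grip_force: 0.0
```

Call:
{"method": "jog_arm", "body": {
  "series": [
    {"fingers": 0, "xyz": [-28, -48, 0], "rot": [0, 0, 0]},
    {"fingers": 0, "xyz": [-39, 15, 0], "rot": [0, 0, 0]},
    {"fingers": 0, "xyz": [-39, 15, 0], "rot": [0, 0, 0]},
    {"fingers": 0, "xyz": [-39, 15, 0], "rot": [0, 0, 0]},
    {"fingers": 0, "xyz": [-39, 15, 0], "rot": [0, 0, 0]}
  ]
}}

```text
clock: 3.5
tcp_pos: [0.5004, -0.1538, 0.2359]
ee_rot: [[-0.94, 0.341, -0.0], [0.341, 0.94, 0.0], [0.0, 0.0, -1.0]]
contact_force: [0.2, -0.3, -0.6]
finger_gap: 1.003
grip_force: 0.0
```

Call:
{"method": "jog_arm", "body": {
  "series": [
    {"fingers": 0, "xyz": [0, 0, 0], "rot": [0, 0, -10]},
    {"fingers": 0, "xyz": [0, 0, 0], "rot": [0, 0, -10]},
    {"fingers": 0, "xyz": [0, 0, 0], "rot": [0, 0, -10]},
    {"fingers": 0, "xyz": [0, 0, 0], "rot": [0, 0, -10]},
    {"fingers": 0, "xyz": [0, 0, 0], "rot": [0, 0, -10]}
  ]
}}

```text
clock: 4.12
tcp_pos: [0.499, -0.1537, 0.2359]
ee_rot: [[-0.863, -0.506, -0.001], [-0.506, 0.863, 0.001], [0.0, 0.001, -1.0]]
contact_force: [-0.0, -0.6, -0.1]
finger_gap: 0.996
grip_force: 0.0
```

Call:
{"method": "jog_arm", "body": {
  "series": [
    {"fingers": 0, "xyz": [0, 0, 0], "rot": [0, 0, -10]},
    {"fingers": 0, "xyz": [0, 0, 0], "rot": [0, 0, 0]}
  ]
}}

```text
clock: 4.38
tcp_pos: [0.499, -0.154, 0.2359]
ee_rot: [[-0.767, -0.642, -0.0], [-0.642, 0.767, 0.0], [-0.0, 0.001, -1.0]]
contact_force: [-0.1, 0.2, -0.4]
finger_gap: 0.999
grip_force: 0.0
```

```bash
cat > e.py <<'E'
import sys
from h import *
q=np.load("board.npy"); c,s=np.cos(q[2]),np.sin(q[2])
def st():
    o=observe(); t=np.array(o["tcp_pos"]); R=np.array(o["ee_rot"]); d=t[:2]-q[:2]
    psi=np.degrees(np.arctan2(R[1,0],R[0,0]))
    print("clk",o["clock"],"j",np.round(o["joint_pos"],1),"tcp",t.round(4),"board xy",np.round([c*d[0]+s*d[1],-s*d[0]+c*d[1]],4)*1000,"psi-yaw",(psi-np.degrees(q[2])).round(1),"F",np.round(o["contact_force"],1),"gap",o["finger_gap"])
if __name__=="__main__":
    st()
    if len(sys.argv)>1:
        im=grab_frame("top"); cv2.imwrite(f"pics/{sys.argv[1]}.png",cv2.resize(im[95:265,195:365],(595,595),interpolation=cv2.INTER_CUBIC))
E
python3 e.py
```

```text
clk 4.375 j [-25.3  15.8 -15.1  59.1   0.  -65.2] tcp [ 0.499  -0.154   0.2359] board xy [-1.4  3. ] psi-yaw -179.7 F [-0.1  0.2 -0.4] gap 0.9993501513742677
```

Call:
{"method": "jog_arm", "body": {
  "series": [
    {"fingers": 0, "xyz": [5, -3, 44], "rot": [0, 0, 0]},
    {"fingers": 0, "xyz": [0, 0, 44], "rot": [0, 0, 0]},
    {"fingers": 0, "xyz": [0, 0, 44], "rot": [0, 0, 0]},
    {"fingers": 0, "xyz": [0, 0, 40], "rot": [0, 0, 0]},
    {"fingers": 0, "xyz": [0, 0, 0], "rot": [0, 0, 0]}
  ]
}}

```text
clock: 5.0
tcp_pos: [0.4945, -0.159, 0.0615]
ee_rot: [[-0.767, -0.641, -0.006], [-0.641, 0.767, 0.003], [0.003, 0.006, -1.0]]
contact_force: [-0.4, 0.2, 0.8]
finger_gap: 1.002
grip_force: 0.0
```

```bash
cat > f.py <<'E'
import sys
from e import *
st(); im=grab_frame("scene"); cv2.imwrite(f"pics/{sys.argv[1]}.png",cv2.resize(im[130:270,190:370],(771,600),interpolation=cv2.INTER_CUBIC))
E
python3 f.py s1
```

```text
clk 5.0 j [-26.   26.5 -28.1  35.8   0.  -65.8] tcp [ 0.4945 -0.159   0.0615] board xy [-8.  2.] psi-yaw -179.7 F [-0.4  0.2  0.8] gap 1.001709923520447
```

View pics/s1.png

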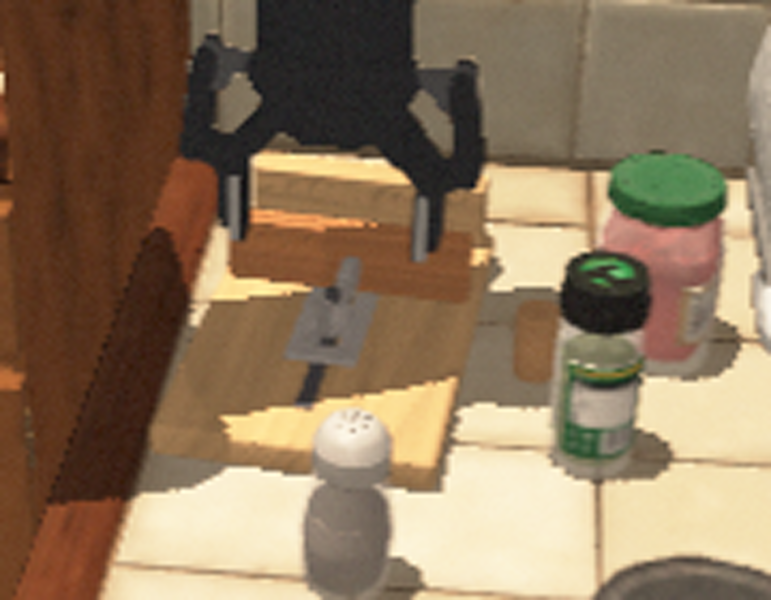

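Finger tips show at about (237,240) and (425,260) over the bar, behind its back face. I check their height from those rays.

```bash
cat > g.py <<'E'
from h import *
q=np.load("board.npy"); c,s=np.cos(q[2]),np.sin(q[2])
for z in(.015,.025,.035,.045,.055):
    P=[]
    for x in(-19,3):
        for y in(51,-48): P.append([q[0]+(c*x-s*y)/1e3,q[1]+(s*x+c*y)/1e3,z])
    print(z,((proj("scene",P)-[190,130])*4.283).round(0).tolist())
E
python3 g.py
```

```text
0.015 [[228.0, 332.0], [418.0, 356.0], [238.0, 310.0], [424.0, 332.0]]
0.025 [[228.0, 316.0], [418.0, 339.0], [238.0, 294.0], [425.0, 316.0]]
0.035 [[227.0, 300.0], [419.0, 323.0], [238.0, 278.0], [426.0, 300.0]]
0.045 [[227.0, 283.0], [420.0, 306.0], [237.0, 261.0], [427.0, 283.0]]
0.055 [[227.0, 266.0], [421.0, 289.0], [237.0, 245.0], [427.0, 267.0]]
```

Call:
{"method": "jog_arm", "body": {
  "series": [
    {"fingers": 0, "xyz": [0, 0, 8], "rot": [0, 0, 0]},
    {"fingers": 0, "xyz": [0, 0, 8], "rot": [0, 0, 0]},
    {"fingers": 0, "xyz": [0, 0, 0], "rot": [0, 0, 0]}
  ]
}}

```text
clock: 5.42
tcp_pos: [0.497, -0.1609, 0.0481]
ee_rot: [[-0.767, -0.642, 0.0], [-0.642, 0.767, 0.0], [-0.0, 0.0, -1.0]]
contact_force: [-0.6, 0.5, 0.8]
finger_gap: 0.999
grip_force: 0.0
```

Call:
{"method": "jog_arm", "body": {
  "series": [
    {"fingers": 0, "xyz": [-10, 0, 0], "rot": [0, 0, 0]},
    {"fingers": 0, "xyz": [-10, 0, 0], "rot": [0, 0, 0]},
    {"fingers": 0, "xyz": [-8, 0, 0], "rot": [0, 0, 0]},
    {"fingers": 0, "xyz": [-8, 0, 0], "rot": [0, 0, 0]},
    {"fingers": 0, "xyz": [0, 0, 0], "rot": [0, 0, 0]}
  ]
}}

```text
clock: 6.05
tcp_pos: [0.5252, -0.1373, 0.048]
ee_rot: [[-0.766, -0.643, 0.0], [-0.643, 0.766, -0.0], [-0.0, -0.0, -1.0]]
contact_force: [-0.2, -0.2, 0.6]
finger_gap: 1.003
grip_force: 0.0
```

```bash
python3 f.py s2
```

```text
clk 6.05 j [-22.4  29.4 -25.6  35.   -0.  -62.5] tcp [ 0.5252 -0.1373  0.048 ] board xy [29.4 -0.9] psi-yaw -179.6 F [-0.2 -0.2  0.6] gap 1.0031219097260944
```

View pics/s2.png

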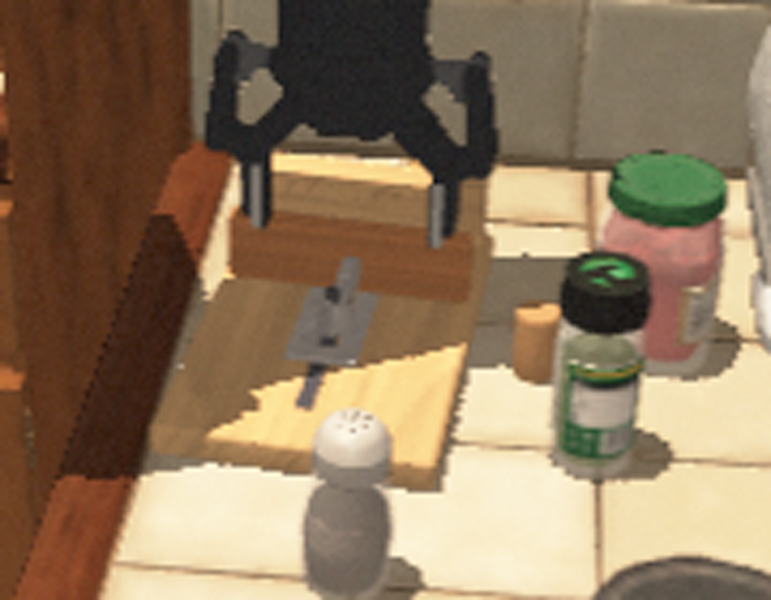

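```bash
cat > g2.py <<'E'
from h import *
q=np.load("board.npy"); c,s=np.cos(q[2]),np.sin(q[2])
def pr(L):
    return ((proj("scene",[[q[0]+(c*x-s*y)/1e3,q[1]+(s*x+c*y)/1e3,z/1e3] for x,y,z in L])-[190,130])*4.283).round(0).tolist()
print("board near corners",pr([(-110,-70,18),(-110,70,18)]),"bar back top",pr([(31,-65,55.5),(31,65,55.5)]),"hub",pr([(-7,0,43)]))
for z in(35,45,55,65,75): print(z,pr([(18,46,z),(18,-46,z),(40,46,z),(40,-46,z)]))
E
python3 g2.py
```

```text
board near corners [[434.0, 464.0], [144.0, 425.0]] bar back top [[468.0, 242.0], [224.0, 214.0]] hub [[330.0, 286.0]]
35 [[253.0, 264.0], [426.0, 284.0], [263.0, 243.0], [432.0, 263.0]]
45 [[253.0, 248.0], [427.0, 268.0], [263.0, 227.0], [433.0, 246.0]]
55 [[253.0, 231.0], [428.0, 251.0], [263.0, 211.0], [434.0, 230.0]]
65 [[253.0, 215.0], [429.0, 234.0], [262.0, 194.0], [435.0, 213.0]]
75 [[253.0, 198.0], [430.0, 217.0], [262.0, 178.0], [436.0, 197.0]]
```

Call:
{"method": "jog_arm", "body": {
  "series": [
    {"fingers": 0, "xyz": [15, 0, 0], "rot": [0, 0, 0]},
    {"fingers": 0, "xyz": [15, 0, 0], "rot": [0, 0, 0]},
    {"fingers": 0, "xyz": [0, 0, 6], "rot": [0, 0, 0]},
    {"fingers": 0, "xyz": [0, 0, 6], "rot": [0, 0, 0]},
    {"fingers": 0, "xyz": [0, 0, 0], "rot": [0, 0, 0]}
  ]
}}

```text
clock: 6.72
tcp_pos: [0.5013, -0.1568, 0.0353]
ee_rot: [[-0.766, -0.642, -0.001], [-0.642, 0.766, 0.001], [0.0, 0.001, -1.0]]
contact_force: [-0.2, 0.5, 0.5]
finger_gap: 1.002
grip_force: 0.0
```

Call:
{"method": "jog_arm", "body": {
  "series": [
    {"fingers": 0, "xyz": [-8, 0, 0], "rot": [0, 0, 0]},
    {"fingers": 0, "xyz": [-8, 0, 0], "rot": [0, 0, 0]},
    {"fingers": 0, "xyz": [-8, 0, 0], "rot": [0, 0, 0]},
    {"fingers": 0, "xyz": [-6, 0, 0], "rot": [0, 0, 0]},
    {"fingers": 0, "xyz": [0, 0, 0], "rot": [0, 0, 0]}
  ]
}}

```text
clock: 7.35
tcp_pos: [0.524, -0.1385, 0.0361]
ee_rot: [[-0.767, -0.642, -0.002], [-0.642, 0.767, -0.003], [0.004, -0.001, -1.0]]
contact_force: [-4.0, -3.7, 1.3]
finger_gap: 0.998
grip_force: 2.7
```

```bash
python3 e.py
```

```text
clk 7.35 j [-22.5  30.3 -26.2  33.6  -0.2 -62.4] tcp [ 0.524  -0.1385  0.0361] board xy [27.7 -1.1] psi-yaw -179.7 F [-4.  -3.7  1.3] gap 0.998268103414246
```

Call:
{"method": "jog_arm", "body": {
  "series": [
    {"fingers": 0, "xyz": [-8, 0, 0], "rot": [0, 0, 0]},
    {"fingers": 0, "xyz": [-8, 0, 0], "rot": [0, 0, 0]},
    {"fingers": 0, "xyz": [-8, 0, 0], "rot": [0, 0, 0]},
    {"fingers": 0, "xyz": [-6, 0, 0], "rot": [0, 0, 0]},
    {"fingers": 0, "xyz": [0, 0, 0], "rot": [0, 0, 0]}
  ]
}}

```text
clock: 7.98
tcp_pos: [0.5471, -0.1196, 0.0361]
ee_rot: [[-0.767, -0.641, -0.002], [-0.641, 0.767, -0.004], [0.004, -0.001, -1.0]]
contact_force: [-3.2, -5.0, 1.6]
finger_gap: 1.001
grip_force: 2.9
```

Call:
{"method": "jog_arm", "body": {
  "series": [
    {"fingers": 0, "xyz": [-3, 0, 0], "rot": [0, 0, 0]},
    {"fingers": 0, "xyz": [-3, 0, 0], "rot": [0, 0, 0]},
    {"fingers": 0, "xyz": [-2, 0, 0], "rot": [0, 0, 0]},
    {"fingers": 0, "xyz": [0, 0, 0], "rot": [0, 0, 0]}
  ]
}}

```text
clock: 8.48
tcp_pos: [0.5525, -0.1151, 0.036]
ee_rot: [[-0.768, -0.641, -0.003], [-0.641, 0.768, -0.005], [0.006, -0.002, -1.0]]
contact_force: [-5.3, -6.0, 2.7]
finger_gap: 0.999
grip_force: 4.1
```

```bash
python3 e.py
```

```text
clk 8.475 j [-19.1  32.2 -22.6  35.3  -0.3 -58.9] tcp [ 0.5525 -0.1151  0.036 ] board xy [64.6 -1.2] psi-yaw -179.8 F [-5.3 -6.   2.7] gap 0.9990348046901895
```

Call:
{"method": "jog_arm", "body": {
  "series": [
    {"fingers": 0, "xyz": [-2, 0, 0], "rot": [0, 0, 0]},
    {"fingers": 0, "xyz": [-2, 0, 0], "rot": [0, 0, 0]},
    {"fingers": 0, "xyz": [0, 0, 0], "rot": [0, 0, 0]}
  ]
}}

```text
clock: 8.85
tcp_pos: [0.5528, -0.1149, 0.036]
ee_rot: [[-0.77, -0.638, -0.009], [-0.638, 0.77, -0.01], [0.014, -0.002, -1.0]]
contact_force: [-13.3, -11.9, 7.8]
finger_gap: 1.002
grip_force: 9.3
```

Call:
{"method": "jog_arm", "body": {
  "series": [
    {"fingers": 0, "xyz": [-2, 0, 0], "rot": [0, 0, 0]},
    {"fingers": 0, "xyz": [-2, 0, 0], "rot": [0, 0, 0]},
    {"fingers": 0, "xyz": [0, 0, 0], "rot": [0, 0, 0]}
  ]
}}

```text
clock: 9.22
tcp_pos: [0.5527, -0.1148, 0.0359]
ee_rot: [[-0.771, -0.637, -0.015], [-0.637, 0.771, -0.016], [0.022, -0.003, -1.0]]
contact_force: [-21.8, -20.7, 13.4]
finger_gap: 0.999
grip_force: 15.0
```

```bash
python3 e.py
```

```text
clk 9.225 j [-18.6  32.5 -22.   36.   -1.1 -58.2] tcp [ 0.5527 -0.1148  0.0359] board xy [65.  -1.1] psi-yaw -180.0 F [-21.8 -20.7  13.4] gap 0.9986596479789768
```

Call:
{"method": "jog_arm", "body": {
  "series": [
    {"fingers": 0, "xyz": [8, 0, 0], "rot": [0, 0, 0]},
    {"fingers": 0, "xyz": [10, 0, 0], "rot": [0, 0, 0]},
    {"fingers": 0, "xyz": [0, 0, -40], "rot": [0, 0, 0]},
    {"fingers": 0.7, "xyz": [0, 0, -40], "rot": [0, 0, 0]},
    {"fingers": 0.7, "xyz": [0, 0, -40], "rot": [0, 0, 0]}
  ]
}}

```text
clock: 9.85
tcp_pos: [0.5463, -0.1192, 0.1571]
ee_rot: [[-0.766, -0.643, 0.0], [-0.643, 0.766, 0.001], [-0.001, 0.0, -1.0]]
contact_force: [-0.0, -0.0, 0.4]
finger_gap: 0.604
grip_force: 0.0
```

Call:
{"method": "jog_arm", "body": {
  "series": [
    {"fingers": 0.7, "xyz": [0, 0, 0], "rot": [0, 0, 0]},
    {"fingers": 0.7, "xyz": [0, 0, 0], "rot": [0, 0, 0]},
    {"fingers": 0.7, "xyz": [0, 0, 0], "rot": [0, 0, 0]}
  ]
}}

```text
clock: 10.22
tcp_pos: [0.5451, -0.1193, 0.1545]
ee_rot: [[-0.766, -0.642, -0.002], [-0.642, 0.766, 0.001], [0.001, 0.002, -1.0]]
contact_force: [-0.8, 0.6, 0.2]
finger_gap: 0.301
grip_force: 0.0
```

```bash
python3 f.py s3
```

```text
clk 10.225 j [-19.9  23.5 -16.6  50.1   0.  -59.9] tcp [ 0.5451 -0.1193  0.1545] board xy [56.3  0.3] psi-yaw -179.6 F [-0.8  0.6  0.2] gap 0.30082936133695226
```

View pics/s3.png

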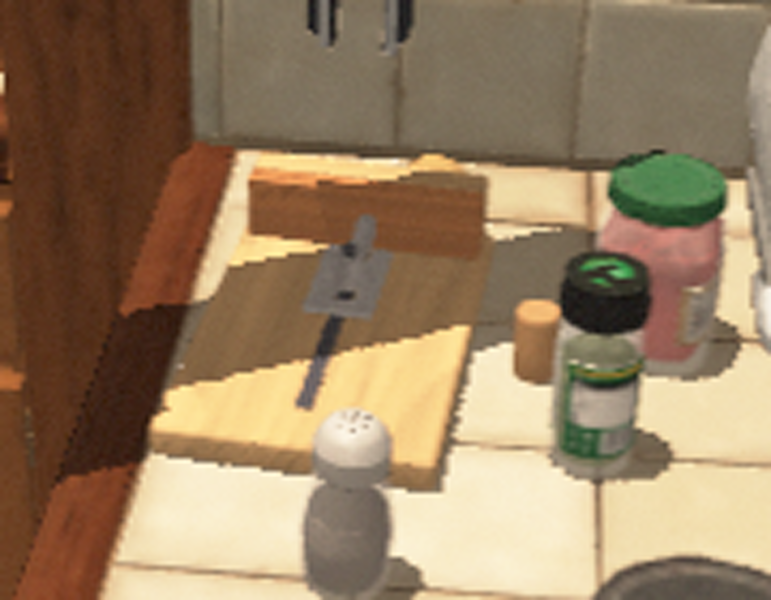

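The bar is home against the end block. The nut stud shows at about (348,247), the wing tips run (365,220) to (345,295), and the fingertips are at (325,46) and (397,50).

```bash
cat > g3.py <<'E'
from g2 import *
print("hub",pr([(36,0,43),(36,0,36)]),"foot",pr([(36,0,22)]),"wings@-12",pr([(36+33,-7,45),(36-33,7,45)]),"bar top",pr([(74,65,55.5),(74,-65,55.5)]))
for z in(120,130,140,150,160): print(z,pr([(45,20,z),(45,-20,z),(56,20,z),(56,-20,z)]))
E
python3 g3.py|tail -6
```

```text
hub [[346.0, 244.0], [346.0, 255.0]] foot [[345.0, 277.0]] wings@-12 [[370.0, 211.0], [321.0, 271.0]] bar top [[242.0, 176.0], [479.0, 202.0]]
120 [[314.0, 102.0], [391.0, 110.0], [318.0, 93.0], [394.0, 100.0]]
130 [[314.0, 84.0], [391.0, 92.0], [318.0, 75.0], [395.0, 83.0]]
140 [[314.0, 67.0], [392.0, 74.0], [319.0, 58.0], [395.0, 65.0]]
150 [[314.0, 49.0], [393.0, 56.0], [319.0, 40.0], [396.0, 47.0]]
160 [[315.0, 31.0], [393.0, 38.0], [319.0, 22.0], [397.0, 29.0]]
```

```bash
python3 -c "
import cv2
i=cv2.imread('pics/topcrop.png')[270:420,180:330];cv2.imwrite('pics/nut.png',cv2.resize(i,(600,600),interpolation=cv2.INTER_CUBIC))"
```

```text
(no output)
```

View pics/nut.png

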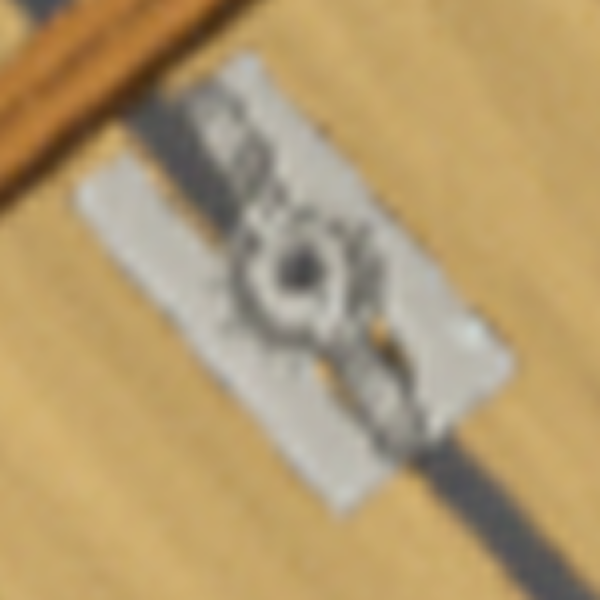

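Call:
{"method": "jog_arm", "body": {
  "series": [
    {"fingers": 0.7, "xyz": [20, -1, 30], "rot": [0, 0, 0]},
    {"fingers": 0.7, "xyz": [0, 0, 30], "rot": [0, 0, 0]},
    {"fingers": 0.7, "xyz": [0, 0, 20], "rot": [0, 0, 0]},
    {"fingers": 0.7, "xyz": [0, 0, 0], "rot": [0, 0, 0]}
  ]
}}

```text
clock: 10.78
tcp_pos: [0.5294, -0.1326, 0.0737]
ee_rot: [[-0.767, -0.642, -0.005], [-0.642, 0.767, 0.002], [0.002, 0.005, -1.0]]
contact_force: [-0.3, -0.2, 0.6]
finger_gap: 0.296
grip_force: 0.0
```

```bash
python3 f.py s4
```

```text
clk 10.775 j [-21.8  27.8 -23.5  39.    0.  -61.8] tcp [ 0.5294 -0.1326  0.0737] board xy [35.6  0. ] psi-yaw -179.7 F [-0.3 -0.2  0.6] gap 0.29584269463008367
```

View pics/s4.png

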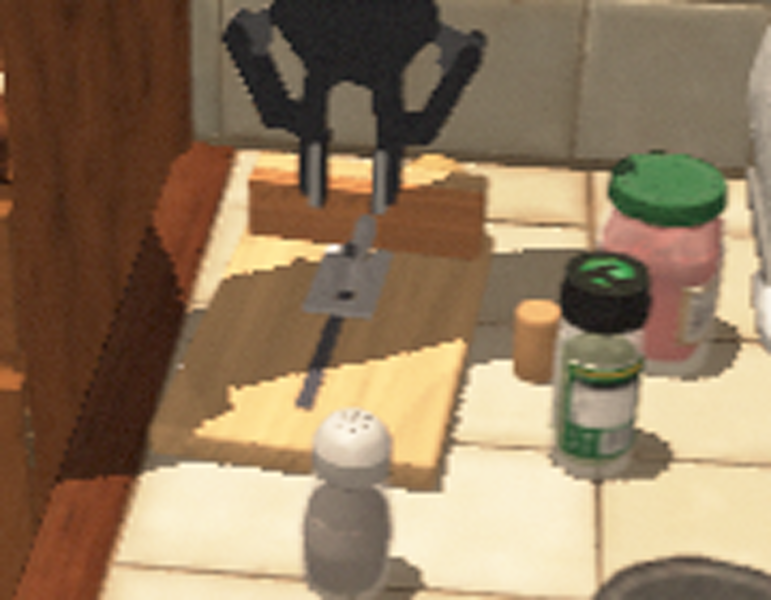

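The fingertip midpoint (347,207) lies straight above the stud (348,247), with the tips about 66 mm above the worktop. I descend 28 mm to straddle the wings.

Call:
{"method": "jog_arm", "body": {
  "series": [
    {"fingers": 0.7, "xyz": [0, 0, 10], "rot": [0, 0, 0]},
    {"fingers": 0.7, "xyz": [0, 0, 10], "rot": [0, 0, 0]},
    {"fingers": 0.7, "xyz": [0, 0, 8], "rot": [0, 0, 0]},
    {"fingers": 0.7, "xyz": [0, 0, 0], "rot": [0, 0, 0]}
  ]
}}

```text
clock: 11.32
tcp_pos: [0.5308, -0.1331, 0.0472]
ee_rot: [[-0.766, -0.642, -0.001], [-0.642, 0.766, 0.001], [0.001, 0.001, -1.0]]
contact_force: [0.7, -0.9, -0.4]
finger_gap: 0.298
grip_force: 0.0
```

Call:
{"method": "jog_arm", "body": {
  "series": [
    {"fingers": 0.7, "xyz": [0, 0, 0], "rot": [0, 0, 10]},
    {"fingers": 0.7, "xyz": [0, 0, 0], "rot": [0, 0, 10]},
    {"fingers": 0.7, "xyz": [0, 0, 0], "rot": [0, 0, 10]},
    {"fingers": 0.7, "xyz": [0, 0, 0], "rot": [0, 0, 10]},
    {"fingers": 0.7, "xyz": [0, 0, 0], "rot": [0, 0, 10]}
  ]
}}

```text
clock: 11.95
tcp_pos: [0.5317, -0.1335, 0.0483]
ee_rot: [[-0.984, 0.18, 0.001], [0.18, 0.984, -0.0], [-0.001, -0.0, -1.0]]
contact_force: [-0.3, 0.2, 0.9]
finger_gap: 0.3
grip_force: 0.3
```

Call:
{"method": "jog_arm", "body": {
  "series": [
    {"fingers": 0.7, "xyz": [0, 0, 0], "rot": [0, 0, 10]},
    {"fingers": 0.7, "xyz": [0, 0, 0], "rot": [0, 0, 10]},
    {"fingers": 0.7, "xyz": [0, 0, 0], "rot": [0, 0, 10]},
    {"fingers": 0.7, "xyz": [0, 0, 0], "rot": [0, 0, 0]}
  ]
}}

```text
clock: 12.45
tcp_pos: [0.5307, -0.1328, 0.048]
ee_rot: [[-0.767, 0.642, -0.001], [0.642, 0.767, 0.001], [0.002, -0.0, -1.0]]
contact_force: [-2.1, 1.6, 2.6]
finger_gap: 0.298
grip_force: 1.8
```

```bash
python3 e.py; python3 -c "
from h import *
print(observe()['moment'])"
```

```text
clk 12.45 j [-21.8  29.8 -24.8  35.5   0.   18.1] tcp [ 0.5307 -0.1328  0.048 ] board xy [36.5 -0.9] psi-yaw 100.5 F [-2.1  1.6  2.6] gap 0.29759268243217185
[0.41021692 0.4886023  0.0357688 ]
```

Call:
{"method": "jog_arm", "body": {
  "series": [
    {"fingers": 0.7, "xyz": [0, 0, 3], "rot": [0, 0, 10]},
    {"fingers": 0.7, "xyz": [0, 0, 0], "rot": [0, 0, 10]},
    {"fingers": 0.7, "xyz": [0, 0, 0], "rot": [0, 0, 10]},
    {"fingers": 0.7, "xyz": [0, 0, 0], "rot": [0, 0, 10]},
    {"fingers": 0.7, "xyz": [0, 0, 0], "rot": [0, 0, 10]}
  ]
}}

```text
clock: 13.08
tcp_pos: [0.5322, -0.1329, 0.0453]
ee_rot: [[0.003, 1.0, 0.002], [1.0, -0.003, 0.001], [0.001, 0.002, -1.0]]
contact_force: [0.8, 2.9, 0.2]
finger_gap: 0.3
grip_force: 1.1
```

Call:
{"method": "jog_arm", "body": {
  "series": [
    {"fingers": 0.7, "xyz": [0, 0, 0], "rot": [0, 0, 10]},
    {"fingers": 0.7, "xyz": [0, 0, 0], "rot": [0, 0, 10]},
    {"fingers": 0.7, "xyz": [0, 0, 0], "rot": [0, 0, 10]},
    {"fingers": 0.7, "xyz": [0, 0, 0], "rot": [0, 0, 10]},
    {"fingers": 0.7, "xyz": [0, 0, 0], "rot": [0, 0, 0]}
  ]
}}

```text
clock: 13.7
tcp_pos: [0.5317, -0.1337, 0.0452]
ee_rot: [[0.64, 0.768, 0.0], [0.768, -0.64, -0.001], [-0.0, 0.001, -1.0]]
contact_force: [0.4, -1.2, 0.2]
finger_gap: 0.297
grip_force: 0.4
```

```bash
python3 e.py; python3 -c "
from h import *
print(observe()['moment'])"
```

```text
clk 13.7 j [-21.8  30.  -24.9  35.   -0.  108. ] tcp [ 0.5317 -0.1337  0.0452] board xy [36.7 -2.2] psi-yaw 10.6 F [ 0.4 -1.2  0.2] gap 0.2966789284816943
[0.01990666 0.11159371 0.02298441]
```

Call:
{"method": "jog_arm", "body": {
  "series": [
    {"fingers": 0.7, "xyz": [0, 0, 0], "rot": [0, 0, 10]},
    {"fingers": 0.7, "xyz": [0, 0, 0], "rot": [0, 0, 10]},
    {"fingers": 0.7, "xyz": [0, 0, 0], "rot": [0, 0, 10]},
    {"fingers": 0.7, "xyz": [0, 0, 0], "rot": [0, 0, 10]},
    {"fingers": 0.7, "xyz": [0, 0, 0], "rot": [0, 0, 10]}
  ]
}}

```text
clock: 14.32
tcp_pos: [0.5303, -0.1332, 0.0448]
ee_rot: [[1.0, -0.001, -0.002], [-0.001, -1.0, 0.0], [-0.002, -0.0, -1.0]]
contact_force: [-3.2, 1.0, 1.2]
finger_gap: 0.301
grip_force: 1.8
```

Call:
{"method": "jog_arm", "body": {
  "series": [
    {"fingers": 0.7, "xyz": [0, 0, 0], "rot": [0, 0, 10]},
    {"fingers": 0.7, "xyz": [0, 0, 0], "rot": [0, 0, 0]}
  ]
}}

```text
clock: 14.58
tcp_pos: [0.5308, -0.1329, 0.0447]
ee_rot: [[0.986, -0.169, -0.001], [-0.169, -0.986, 0.001], [-0.001, -0.001, -1.0]]
contact_force: [-1.5, 2.5, -0.8]
finger_gap: 0.301
grip_force: 1.3
```

```bash
python3 e.py
```

```text
clk 14.575 j [-21.8  30.  -25.   35.1   0.  167.9] tcp [ 0.5308 -0.1329  0.0447] board xy [36.5 -1. ] psi-yaw -49.3 F [-1.5  2.5 -0.8] gap 0.3013431881003797
```

Call:
{"method": "jog_arm", "body": {
  "series": [
    {"fingers": 0.7, "xyz": [0, 0, 0], "rot": [0, 0, -10]},
    {"fingers": 0.7, "xyz": [0, 0, -30], "rot": [0, 0, 0]},
    {"fingers": 0.7, "xyz": [0, 0, -40], "rot": [0, 0, 0]},
    {"fingers": 0.7, "xyz": [0, 0, -40], "rot": [0, 0, -10]},
    {"fingers": 0.7, "xyz": [0, 0, -10], "rot": [0, 0, -10]}
  ]
}}

```text
clock: 15.2
tcp_pos: [0.5341, -0.1346, 0.1684]
ee_rot: [[0.936, 0.352, 0.007], [0.352, -0.936, -0.003], [0.005, 0.005, -1.0]]
contact_force: [0.5, -0.3, -0.1]
finger_gap: 0.299
grip_force: 0.0
```

```bash
python3 f.py s5
```

```text
clk 15.2 j [-21.8  21.6 -17.3  50.7  -0.  137.6] tcp [ 0.5341 -0.1346  0.1684] board xy [38.  -4.4] psi-yaw -19.0 F [ 0.5 -0.3 -0.1] gap 0.2987235974589768
```

View pics/s5.png

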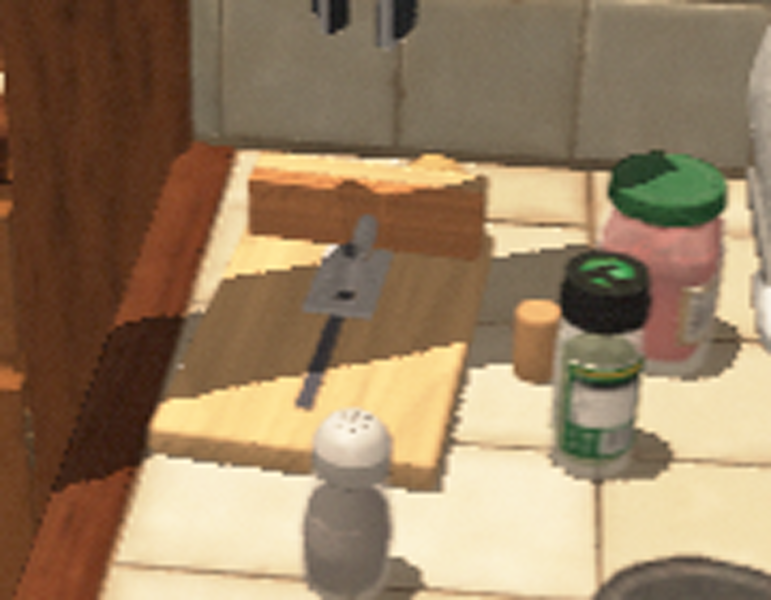

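Call:
{"method": "jog_arm", "body": {
  "series": [
    {"fingers": 0.7, "xyz": [0, 0, 0], "rot": [0, 0, -10]},
    {"fingers": 0.7, "xyz": [0, 0, 0], "rot": [0, 0, -10]},
    {"fingers": 0.7, "xyz": [0, 0, 0], "rot": [0, 0, -10]},
    {"fingers": 0.7, "xyz": [0, 0, 0], "rot": [0, 0, -10]},
    {"fingers": 0.7, "xyz": [0, 0, 0], "rot": [0, 0, -10]}
  ]
}}

```text
clock: 15.88
tcp_pos: [0.5318, -0.1337, 0.1646]
ee_rot: [[0.335, 0.942, 0.001], [0.942, -0.335, -0.0], [-0.0, 0.001, -1.0]]
contact_force: [0.2, -0.8, 0.1]
finger_gap: 0.299
grip_force: 0.0
```

Call:
{"method": "jog_arm", "body": {
  "series": [
    {"fingers": 0.7, "xyz": [0, 0, 0], "rot": [0, 0, -10]},
    {"fingers": 0.7, "xyz": [0, 0, 0], "rot": [0, 0, -10]},
    {"fingers": 0.7, "xyz": [0, 0, 0], "rot": [0, 0, -10]},
    {"fingers": 0.7, "xyz": [0, 0, 0], "rot": [0, 0, -10]},
    {"fingers": 0.7, "xyz": [0, 0, 0], "rot": [0, 0, -10]}
  ]
}}

```text
clock: 16.5
tcp_pos: [0.5318, -0.1337, 0.1646]
ee_rot: [[-0.506, 0.862, 0.001], [0.862, 0.506, -0.0], [-0.001, 0.0, -1.0]]
contact_force: [-1.1, -0.0, -0.2]
finger_gap: 0.299
grip_force: 0.0
```

Call:
{"method": "jog_arm", "body": {
  "series": [
    {"fingers": 0.7, "xyz": [0, 0, 0], "rot": [0, 0, -10]},
    {"fingers": 0.7, "xyz": [0, 0, 0], "rot": [0, 0, -10]},
    {"fingers": 0.7, "xyz": [0, 0, 0], "rot": [0, 0, -10]},
    {"fingers": 0.7, "xyz": [0, 0, 0], "rot": [0, 0, -10]},
    {"fingers": 0.7, "xyz": [0, 0, 0], "rot": [0, 0, -10]}
  ]
}}

```text
clock: 17.12
tcp_pos: [0.5318, -0.1337, 0.1646]
ee_rot: [[-0.986, 0.166, 0.001], [0.166, 0.986, -0.0], [-0.001, -0.0, -1.0]]
contact_force: [0.3, 0.5, -1.2]
finger_gap: 0.298
grip_force: 0.0
```

Call:
{"method": "jog_arm", "body": {
  "series": [
    {"fingers": 0.7, "xyz": [0, 0, 0], "rot": [0, 0, -10]},
    {"fingers": 0.7, "xyz": [0, 0, 0], "rot": [0, 0, -10]},
    {"fingers": 0.7, "xyz": [0, 0, 0], "rot": [0, 0, 0]},
    {"fingers": 0.7, "xyz": [0, 0, 0], "rot": [0, 0, 0]}
  ]
}}

```text
clock: 17.62
tcp_pos: [0.5315, -0.1335, 0.1648]
ee_rot: [[-0.985, -0.171, 0.0], [-0.171, 0.985, -0.0], [-0.0, -0.0, -1.0]]
contact_force: [-0.2, 0.2, -0.6]
finger_gap: 0.304
grip_force: 0.0
```

```bash
python3 e.py
```

```text
clk 17.625 j [-21.8  21.8 -17.5  50.7  -0.  -31.7] tcp [ 0.5315 -0.1335  0.1648] board xy [36.7 -2. ] psi-yaw -209.7 F [-0.2  0.2 -0.6] gap 0.3035971344274409
```

Centred. I lower it again for the second stroke.

Call:
{"method": "jog_arm", "body": {
  "series": [
    {"fingers": 0.7, "xyz": [0, 0, 40], "rot": [0, 0, 0]},
    {"fingers": 0.7, "xyz": [0, 0, 40], "rot": [0, 0, 0]},
    {"fingers": 0.7, "xyz": [0, 0, 25], "rot": [0, 0, 0]},
    {"fingers": 0.7, "xyz": [0, 0, 15], "rot": [0, 0, 0]},
    {"fingers": 0.7, "xyz": [0, 0, 0], "rot": [0, 0, 0]}
  ]
}}

```text
clock: 18.25
tcp_pos: [0.5309, -0.1332, 0.0443]
ee_rot: [[-0.985, -0.172, -0.001], [-0.172, 0.985, 0.001], [0.001, 0.001, -1.0]]
contact_force: [0.3, -0.6, 0.6]
finger_gap: 0.303
grip_force: 0.0
```

Call:
{"method": "jog_arm", "body": {
  "series": [
    {"fingers": 0.7, "xyz": [0, 0, 0], "rot": [0, 0, 10]},
    {"fingers": 0.7, "xyz": [0, 0, 0], "rot": [0, 0, 10]},
    {"fingers": 0.7, "xyz": [0, 0, 0], "rot": [0, 0, 10]},
    {"fingers": 0.7, "xyz": [0, 0, 0], "rot": [0, 0, 10]},
    {"fingers": 0.7, "xyz": [0, 0, 0], "rot": [0, 0, 10]}
  ]
}}

```text
clock: 18.88
tcp_pos: [0.5312, -0.1327, 0.0459]
ee_rot: [[-0.762, 0.648, -0.0], [0.648, 0.762, 0.001], [0.001, 0.001, -1.0]]
contact_force: [-2.4, 2.3, 0.3]
finger_gap: 0.303
grip_force: 1.2
```

Call:
{"method": "jog_arm", "body": {
  "series": [
    {"fingers": 0.7, "xyz": [0, 0, 0], "rot": [0, 0, 5]},
    {"fingers": 0.7, "xyz": [0, 0, 0], "rot": [0, 0, 5]},
    {"fingers": 0.7, "xyz": [0, 0, 0], "rot": [0, 0, 0]}
  ]
}}

```text
clock: 19.25
tcp_pos: [0.5317, -0.1329, 0.0459]
ee_rot: [[-0.643, 0.766, 0.001], [0.766, 0.643, 0.001], [0.0, 0.001, -1.0]]
contact_force: [-1.5, 1.9, -0.8]
finger_gap: 0.295
grip_force: 1.0
```

```bash
echo "o=observe();print('M',np.round(o['moment'],3))" >> e.py; python3 e.py
```

```text
clk 19.25 j [-21.8  29.9 -24.9  35.1   0.1  28.2] tcp [ 0.5317 -0.1329  0.0459] board xy [37.2 -1.7] psi-yaw 90.4 F [-1.5  1.9 -0.8] gap 0.29496189356208596
M [0.484 0.237 0.05 ]
```

Call:
{"method": "jog_arm", "body": {
  "series": [
    {"fingers": 0.7, "xyz": [0, 0, 0], "rot": [0, 0, 5]},
    {"fingers": 0.7, "xyz": [0, 0, 0], "rot": [0, 0, 5]},
    {"fingers": 0.7, "xyz": [0, 0, 0], "rot": [0, 0, 0]}
  ]
}}

```text
clock: 19.62
tcp_pos: [0.5319, -0.1332, 0.0457]
ee_rot: [[-0.501, 0.865, 0.001], [0.865, 0.501, 0.0], [-0.0, 0.001, -1.0]]
contact_force: [-0.5, 1.8, 0.6]
finger_gap: 0.302
grip_force: 1.0
```

```bash
python3 e.py
```

```text
clk 19.625 j [-21.8  30.  -24.9  35.1   0.   38.1] tcp [ 0.5319 -0.1332  0.0457] board xy [37.2 -2. ] psi-yaw 80.5 F [-0.5  1.8  0.6] gap 0.3023537255470005
M [0.554 0.022 0.045]
```

Call:
{"method": "jog_arm", "body": {
  "series": [
    {"fingers": 0.7, "xyz": [0, 0, 0], "rot": [0, 0, 4]},
    {"fingers": 0.7, "xyz": [0, 0, 0], "rot": [0, 0, 4]},
    {"fingers": 0.7, "xyz": [0, 0, 0], "rot": [0, 0, 0]}
  ]
}}

```text
clock: 20.0
tcp_pos: [0.5321, -0.1321, 0.0456]
ee_rot: [[-0.377, 0.926, 0.002], [0.926, 0.377, 0.003], [0.002, 0.003, -1.0]]
contact_force: [-0.4, 5.8, 1.4]
finger_gap: 0.298
grip_force: 3.7
```

```bash
python3 e.py
```

```text
clk 20.0 j [-21.8  30.  -24.9  35.1   0.2  46.1] tcp [ 0.5321 -0.1321  0.0456] board xy [38.  -1.3] psi-yaw 72.5 F [-0.4  5.8  1.4] gap 0.2977507760225544
M [ 1.231 -0.048  0.073]
```

Call:
{"method": "jog_arm", "body": {
  "series": [
    {"fingers": 0.7, "xyz": [0, 0, 0], "rot": [0, 0, 3]},
    {"fingers": 0.7, "xyz": [0, 0, 0], "rot": [0, 0, 0]}
  ]
}}

```text
clock: 20.25
tcp_pos: [0.5322, -0.1319, 0.0456]
ee_rot: [[-0.329, 0.944, 0.002], [0.944, 0.329, 0.003], [0.002, 0.003, -1.0]]
contact_force: [0.1, 5.3, 1.8]
finger_gap: 0.301
grip_force: 10.8
```

```bash
python3 e.py
```

```text
clk 20.25 j [-21.7  30.  -24.9  35.1   0.2  49.1] tcp [ 0.5322 -0.1319  0.0456] board xy [38.2 -1.2] psi-yaw 69.6 F [0.1 5.3 1.8] gap 0.30123505572223136
M [ 1.317 -0.098  0.368]
```

Torque rose to 0.37 N·m, so the nut is at its hard stop. I unload, lift, retreat and look.

Call:
{"method": "jog_arm", "body": {
  "series": [
    {"fingers": 0.7, "xyz": [0, 0, 0], "rot": [0, 0, -10]},
    {"fingers": 0.7, "xyz": [0, 0, 0], "rot": [0, 0, -10]},
    {"fingers": 0.7, "xyz": [0, 0, -20], "rot": [0, 0, 0]},
    {"fingers": 0.7, "xyz": [0, 0, -50], "rot": [0, 0, 0]},
    {"fingers": 0.7, "xyz": [0, 0, -50], "rot": [0, 0, 0]}
  ]
}}

```text
clock: 20.88
tcp_pos: [0.5317, -0.1341, 0.1667]
ee_rot: [[-0.63, 0.776, 0.001], [0.776, 0.63, -0.001], [-0.002, -0.0, -1.0]]
contact_force: [1.1, -0.8, -0.2]
finger_gap: 0.301
grip_force: 0.0
```

Call:
{"method": "jog_arm", "body": {
  "series": [
    {"fingers": 0.7, "xyz": [25, -40, -20], "rot": [0, 0, 0]},
    {"fingers": 0.7, "xyz": [25, -40, 0], "rot": [0, 0, 0]},
    {"fingers": 0.7, "xyz": [25, -40, 0], "rot": [0, 0, 0]},
    {"fingers": 0.7, "xyz": [0, 0, 0], "rot": [0, 0, 0]}
  ]
}}

```text
clock: 21.38
tcp_pos: [0.3884, -0.1508, 0.1855]
ee_rot: [[-0.628, 0.778, -0.001], [0.778, 0.628, -0.001], [-0.0, -0.001, -1.0]]
contact_force: [1.0, 0.4, -0.1]
finger_gap: 0.301
grip_force: 0.0
```

```bash
python3 e.py top2
```

```text
clk 21.375 j [-31.3   7.3 -34.   48.7  -0.1  19.7] tcp [ 0.3884 -0.1508  0.1855] board xy [-84.6  76. ] psi-yaw 89.3 F [ 1.   0.4 -0.1] gap 0.3007951647788816
M [-0.043 -0.025 -0.065]
```

View pics/top2.png

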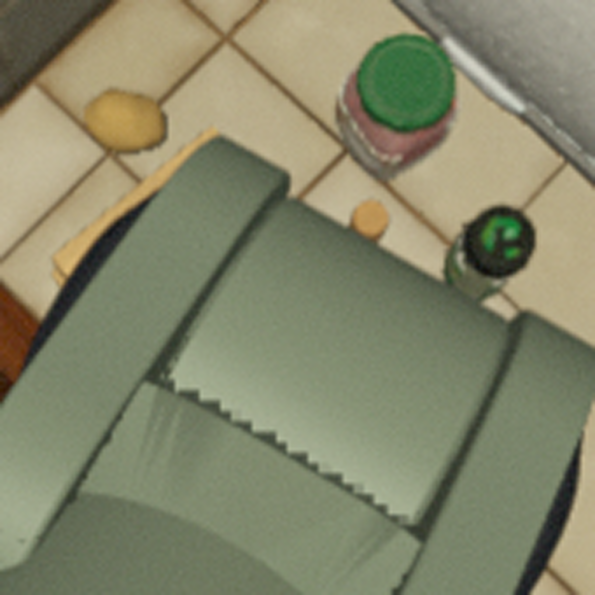

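The arm covers the board in this view; the potato, cork and jars are unmoved. I check the bar and nut numerically in the scene camera.

```bash
cat > k.py <<'E'
from g2 import *
im=grab_frame("scene"); n=cv2.resize(im[130:270,190:370],(771,600),interpolation=cv2.INTER_CUBIC)
for nm in("wing_lead","stop_back"):
    for r in search_frame("scene",nm)[:2]: 
        a=np.array(r["rect"])*[512,384,512,384]; print(nm,round(r["conf"],2),((a-[190,130,0,0])*4.283).round(0))
print("pred wings -65",pr([(36+14,-30,45),(36-14,30,45)]), "-12",pr([(69,-7,45),(3,7,45)]))
o=cv2.imread("pics/s3.png"); g=lambda a:cv2.GaussianBlur(cv2.cvtColor(a,6),(0,0),3).astype(int)
# bar front/back edge shift: match patch of bar ends (both sides of the nut)
for (x0,x1,y0,y1) in((245,330,170,245),(400,490,170,265)):
    m=cv2.matchTemplate(n[y0-20:y1+20,x0-20:x1+20],o[y0:y1,x0:x1],cv2.TM_CCOEFF_NORMED); print("bar shift",np.array(cv2.minMaxLoc(m)[3])-20,m.max().round(3))
d=np.abs(g(n)-g(o))[190:320,280:410]; ys,xs=np.where(d>25); print("nut diff bbox",xs.min()+280,xs.max()+280,ys.min()+190,ys.max()+190,len(xs))
print(g(n)[200:310:8,290:410:8])
E
python3 k.py | tail -24
```

```text
45 [[253.0, 248.0], [427.0, 268.0], [263.0, 227.0], [433.0, 246.0]]
55 [[253.0, 231.0], [428.0, 251.0], [263.0, 211.0], [434.0, 230.0]]
65 [[253.0, 215.0], [429.0, 234.0], [262.0, 194.0], [435.0, 213.0]]
75 [[253.0, 198.0], [430.0, 217.0], [262.0, 178.0], [436.0, 197.0]]
stop_back 0.64 [229. 172. 245.  95.]
stop_back 0.33 [242. 164. 241. 163.]
pred wings -65 [[406.0, 234.0], [285.0, 247.0]] -12 [[370.0, 211.0], [321.0, 271.0]]
bar shift [0 0] 0.96
bar shift [5 1] 0.56
nut diff bbox 280 409 190 319 8326
[[ 94  94  94  93  93  92  93  89  86  91  91  93  97 100 103]
 [ 95  95  96  96  95  93  95  94  96  96  94  94  94  94  94]
 [ 90  91  90  91  92  92  94  95  96  95  96  97  97  94  96]
 [ 90  90  90  91  91  91  92  92  92  93  92  92  95  98  96]
 [ 89  89  88  88  88  89  89  89  90  92  92 114 150 156 125]
 [167 162 151 137 105 104 101  93  91  95 116 151 133 112 117]
 [210 174 137 126 153 213 191  98 100 167 173 120 108 109 108]
 [151 113 106 110 122 157 153 107 122 158 116 110 109 108 113]
 [142 109 108 109 109 115 167 196 185 139 111 112 114 120 161]
 [176 117 109 120 118 122 160 157 147 127 129 160 162 199 195]
 [212 189 177 142 138 139 158 154 140 137 162 179 147 155 141]
 [204 152 160 192 217 190 131 144 152 191 210 203 196 212 218]
 [206 191 203 233 224 176 120 101 173 226 221 190 210 216 221]
 [210 211 213 220 219 220 221 222 231 230 212 176 212 218 222]]
```

The bar has not shifted. Bright wing tips show near (400,232) and (290,246), matching the predicted tight position at (406,234) and (285,247).

```bash
python3 -c "
from bench import *
print(hand_in())"
```

```text
the job is handed in; nothing more can be done
None
```

The stop was pushed home to its hard stop and the wing nut turned clockwise in two strokes to its own, with the arm clear; I handed the job in at 21 s, but the last top view was blocked by the arm, so the end state rests on the force readings and a scene-camera check, and no verdict came back.

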